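Show a sushi press lid to the inspection camera

TASK

First turn the knob of the inspection camera's stand until the camera's pointer points at the mark on the base. Then lift the press lid with the single long bar handle out of its mould and hold it up in the air before the camera, its flat underside squarely facing the lens, centred on it and about 10 cm from the glass, its long side level across the camera's view. Finish while still holding it there in the gripper; do not put it down or let go, and leave everything else on the counter where it is.

Things in the scene. Friction and masses are not known exactly. Their poses are not given: they have to be found in the camera images.
- pan (a joint): angle (rad) of the camera's turning head about its upright axis, counter-clockwise from above positive; 0 when its pointer points at the mark. It starts between 0.2 and 0.42, stays where it is left, and is geared to the knob: 0.4 rad for each rad of the knob, in the same sense, so the knob must be turned clockwise from above
- pointer_tip (a point): tip of the pointer, a thin black rod 5 mm wide that sticks out from the foot of the camera's turning head on the side away from the lens; the tip is 84 mm from the head's upright axis
- mark (a point): inner end of the mark, a white raised bar 16 mm long and 4 mm wide on the grey base, 90 mm from the head's upright axis; its axes are those of the base (x: from the head's axis to the mark, z up)
- knob_grip (a point): the aim knob: a black upright bar 44 mm long (its x axis), 14 mm wide (y), 30 mm high on a disc of 44 mm, turning lightly about its upright axis (0.03 N m, up to 1.6 rad each way from the aimed position). This point is on the axis, 66 mm above the counter, 16 mm above the disc's top and 14 mm below the bar's top; its axes turn with the knob. The camera's upright axis is 115 mm away
- lens (a point): lens of the black inspection camera on the grey stand's turning head; it looks steeply up and towards the robot, 30 degrees from vertical. This point: centre of the lens glass, 135 mm above the counter, 25 mm from the head's axis; z: the way it looks, out of the lens; y: level, across its view; x: up and down its view. It turns with joint pan
- press_center (a point): the press lid to show: loose, pale wood, 0.1 kg, a plate 120 (x) x 60 (y) x 12 mm (z) with one upright bar handle 80 (x) x 14 (y) x 30 mm high along the middle of its top. This point: its centre half-way up, 21 mm above the underside, 9 mm above the plate's top, 21 mm below the bar's top; z up. It sits in any one of three moulds
- press_face (a point): centre of the flat underside of the press lid, axes as press_center. At the start the plate's top is flush with the rim of a fixed wooden mould (142 x 82 mm, 40 mm high, 3 mm play all round), so only the bar stands out; it sits 12 mm deep and lifts straight out
- press: the press lid itself; origin and axes as press_face
- post_lid_center (a point): a loose wooden lid, plate 120 x 60 x 12 mm like the press lid's, seated in another mould, but with two round posts, 18 mm thick and 70 mm apart, 30 mm high, on top. This point is half-way up (21 mm above its underside). A bystander
- knob_lid_center (a point): a loose wooden lid, plate 120 x 60 x 12 mm like the press lid's, seated in another mould, but with one round mushroom knob, 36 mm thick, 30 mm high, on top. This point is half-way up (21 mm above its underside). A bystander
- teacup: blue ceramic cup, 68 mm wide, 70 mm high, origin under its centre; a bystander
- saucer: white saucer, 100 mm wide, 18 mm high, origin under its centre; a bystander
- soy: brown glass bottle, 56 mm wide, 150 mm high, origin under its centre; a bystander
- steel_pot: open steel pot, 110 mm wide, 110 mm high, origin under its centre; a bystander
- brush: flat brush lying, 190 mm long; a bystander
- jar: glass jar with lid, 60 mm wide, 80 mm high, origin under its centre; a bystander
There are look-alikes about, which are no part of the job. What is shaped like the press but green or yellow is not meant.

How it is judged:
By the outcome, as a careful person would: the job done as asked, in the order asked, and still so for the second after the job is handed in, while the arm keeps its last pose, push and grip.
It also fails if it takes over 45 s, if anything falls off the work surface, if the arm or the gripper's body presses on something with over 40 N, if the wrist force passes 120 N, or if a joint passes its speed limit or range.

ROBOT

A 6-joint arm with a two-finger parallel gripper is mounted at the origin on the work surface. World frame = base frame: x ahead of the robot, y to its left, z up, the work surface at z = 0. Lengths are in m, angles in rad, forces in N, time in s.
With the tool pointing down it reaches from about 0.375 to 0.975 m from the base axis. Payload 3.8 kg.
Tool frame: the origin (TCP) lies on the centre line of the jaws, within the pads' length; the fingertips stand 8 mm ahead of it and the grasp point (between the pads) lies 11 mm behind it; z points along the fingers, y is the direction in which the jaws open and shut (so a half turn about z gives the same grasp; the last joint's range is limited). The gripper opens to 85 mm and grips with 20 to 120 N. Pads are 22 mm wide; open, the fingers measure 114 mm over their backs; the gripper's body (76 mm by 85 mm) begins 54 mm behind the grasp point. The pads swing forward as they close: fully open they stand 13 mm farther back than shut.
Start: joints at [-1.287, 0.264, 1.604, -0, 1.274, -0.037], TCP at [0.213, -0.641, 0.239] pointing down, gripper open.
Joint ranges: [-2.63, 2.63], [-0.94, 2.18], [0.31, 2.57], [-1.31, 4.45], [0, 2.66], [-2.55, 2.55]. Speed limits (rad/s): [2.57, 2.57, 3.14, 3.14, 3.14, 3.14].

INTERFACE

Orientations are given as a rotation vector (axis times angle).
In Python, from workcell import * gives the robot as it stands.
- The arm moves only by the tool play_rows, never from a script. Its arguments are lists of equal length, an entry for each row: "slide": the shift along the tool's x, y, z in cm, a list of three; "delta_rot": the turn, a rotation vector about the tool's x, y, z in rad, a list of three. In form: {"slide": [[x, y, z], ...], "delta_rot": [[wx, wy, wz], ...]}. A call has 1 to 12 rows; each row is the pose to reach, as a shift and turn from the pose measured when the call began, along the tool's axes at that moment; what a row does not reach only later rows make up. A row lasts 1/12 s, in which the tool goes at most 41.7 mm and 7.16 degrees, less where a joint would pass 70% of its speed; a pose out of reach is approached as far as the arm can. A call with a gripper value outside its range is refused whole. "hand" is the opening, from 0 (shut) to 1 (fully open), set as the call begins (left out, the last holds). The fingers move at their own pace and stop on an object; "force" is the grip in N (left out, the last holds). Time passes only in rows, so rows that repeat a pose let the fingers close. It gives the time, the measured TCP pose, the force and the opening at its end, in the units of the state.
- read_state(): the state, without advancing time (a new reading comes with each control period).
- read_camera(name): name is "scene" or "top" or "wrist"; returns a dict with "image" (420x560x3 uint8, red, green, blue), "depth" (420x560 float32, m along the optical axis (not along the pixel's ray), 0 where there is no reading), "fovy" (degrees; the focal length in pixels is half the picture's height over the tangent of half this angle, whatever the lens; pixels are square), "cx", "cy" (the principal point, pixels), "world_from_camera" (4x4, takes a point from camera to world coordinates); the wrist camera has in their place "hand_eye" (4x4, takes a point from camera to tool coordinates, whose origin is the TCP and whose axes are the flange's). Camera axes: x right, y up, looking along -z (the intrinsics and any distortion apply to the point x, -y, -z); pixel columns grow to the right and rows downward; lengths in m; the calibration is good to about 2 mm. The wrist camera is an equidistant fisheye: a pixel r from the principal point sees the ray r / f radians off the axis. A picture is of the moment at which its call begins: read the wrist's pose just before it.
- finish_job(): hands the job in, once; it reports no verdict.
Trained networks look in a picture, given as the dict that the camera call returned (one of the last four; its "shot" number tells which), for a name from the list of things; names that differ only in an ending like _2 or _b are one class to them, and where a whole thing is asked for, a point or a joint stands for the part that bears it (a point fixed in the world has none). Each returns a list of dicts, best first, with "conf" (0 to 1); they miss things now and then, are a little off and sometimes report something else, mostly with a low value. They report only what shows in the picture. A call takes as long as a camera call. They do not tell look-alikes from the thing itself.
- spot_in(target, picture): "bbox" ([centre column, centre row, width, height] in pixels, round what is visible of it).
- landmark_of(target, picture): "at" ([column, row] in pixels: a listed point, or the origin of a listed thing).
The state is a dict: "time": time; "q": joint angles; "joint_vel": joint speeds; "joint_torque": joint torques, N m; "tool_pos": TCP position; "tcp_rot": TCP orientation; "wrist_force": force on the tool from outside, world axes, zero at the start; "torque": the same for the moment, N m; "width": opening from 0.0 (shut) to 1.0 (fully open).
Only numpy, scipy, OpenCV 4.12 (cv2) and the standard library are available. Lean on these libraries where they do the work, as an engineer would, in place of code of your own. Each camera call takes 0.05 s, during which the arm holds its last target.

## Working session

There is one attempt and no reset: what is moved stays moved. The work goes in short steps, Python scripts to look and compute and a tool call to move; the robot and the scene stay as the last step left them, time stands still between calls to the robot, and variables do not carry over. Pictures are saved under pics/ and viewed, and the job is handed in when it is done.

Besides the shell and the picture viewer there is one more tool, called after "Call:" as a command line: name --argument value ..., lists and objects as JSON in quotes. play_rows: Moves the arm, as the interface text tells. Its arguments: {"type":"object","properties":{"slide":{"type":"array"},"delta_rot":{"type":"array"},"hand":{"type":"number"},"force":{"type":"number"}},"required":["slide","delta_rot"]}

```bash
ls; mkdir -p pics; cat > h.py <<'E'
from workcell import *
import numpy as np, cv2
from scipy.spatial.transform import Rotation as R
def f_of(c): return c["image"].shape[0]/2/np.tan(np.radians(c["fovy"])/2)
def T_wc(c,st=None):
    if "world_from_camera" in c: return np.array(c["world_from_camera"])
    T=np.eye(4);T[:3,:3]=R.from_rotvec(st["tcp_rot"]).as_matrix();T[:3,3]=st["tool_pos"]
    return T@np.array(c["hand_eye"])
def ray(c,u,v):
    f=f_of(c);x=u-c["cx"];y=v-c["cy"]
    if "hand_eye" in c:
        r=np.hypot(x,y);t=r/f
        s=np.sin(t)/r if r>1e-9 else 1/f
        return np.array([x*s,-y*s,-np.cos(t)])
    return np.array([x/f,-y/f,-1.])
def at_z(c,u,v,z,st=None):
    T=T_wc(c,st);d=T[:3,:3]@ray(c,u,v);o=T[:3,3]
    return o+d*(z-o[2])/d[2]
def at_depth(c,u,v,st=None):
    T=T_wc(c,st);d=ray(c,u,v);D=c["depth"][int(round(v)),int(round(u))]
    return T[:3,3]+T[:3,:3]@(d*(D/-d[2])),D
def proj(c,p,st=None):
    T=np.linalg.inv(T_wc(c,st));q=T[:3,:3]@np.array(p)+T[:3,3];f=f_of(c)
    if "hand_eye" in c:
        n=np.hypot(q[0],q[1]);t=np.arctan2(n,-q[2]);k=f*t/max(n,1e-9)
        return c["cx"]+q[0]*k,c["cy"]-q[1]*k
    return c["cx"]+f*q[0]/-q[2],c["cy"]-f*q[1]/-q[2]
def save(c,n,crop=None,s=1):
    im=c["image"][...,::-1]
    if crop: im=im[crop[1]:crop[3],crop[0]:crop[2]]
    if s!=1: im=cv2.resize(im,None,fx=s,fy=s,interpolation=cv2.INTER_CUBIC)
    cv2.imwrite("pics/"+n,im)
E
python3 - <<'E'
from h import *
np.set_printoptions(precision=4,suppress=True)
st=read_state();print(st)
import pickle
for n in ["scene","top"]:
    c=read_camera(n);save(c,n+"0.png");pickle.dump(c,open(n+"0.pkl","wb"))
    print(n,{k:v for k,v in c.items() if k not in("image","depth")})
    for t in ["press_center","post_lid_center","knob_lid_center","lens","knob_grip","pointer_tip","mark","soy","teacup","steel_pot","jar"]:
        print(t,[(np.round(d["at"],1).tolist(),round(d["conf"],2)) for d in landmark_of(t,c)[:4]])
E
```

```text
pics
{'time': 0.0, 'q': array([-1.2869,  0.2648,  1.6054,  0.    ,  1.2737, -0.0369]), 'joint_vel': array([-0.0017, -0.0007,  0.0007, -0.0012,  0.0024, -0.0005]), 'joint_torque': array([ -0.0018, -51.5117, -36.7314,  -0.0003,   0.0127,   0.    ]), 'tool_pos': array([ 0.2126, -0.6399,  0.238 ]), 'tcp_rot': array([-3.0991, -0.5014,  0.0004]), 'wrist_force': array([-0.0577,  0.1328,  0.6632]), 'torque': array([ 0.0442,  0.0251, -0.0442]), 'width': 1.000102650397937}
scene {'fovy': 57.39926171513518, 'cx': 274.28616231328823, 'cy': 207.6880231028706, 'world_from_camera': array([[ 0.4798, -0.5228,  0.7046,  1.3077],
       [ 0.8773,  0.2943, -0.3791, -0.4395],
       [-0.0091,  0.8   ,  0.5999,  0.7924],
       [ 0.    ,  0.    ,  0.    ,  1.    ]]), 'shot': 1}
press_center [([156.2, 262.3], 0.89), ([102.5, 235.2], 0.71), ([163.2, 227.8], 0.58)]
post_lid_center [([163.3, 269.0], 0.61), ([205.5, 257.1], 0.56), ([303.6, 196.1], 0.26)]
knob_lid_center [([251.4, 239.4], 0.61), ([217.7, 326.4], 0.53)]
lens [([308.0, 200.0], 0.91), ([325.6, 189.2], 0.68)]
knob_grip [([338.8, 207.1], 0.67)]
poin
[... 303 characters left out ...]
667929584942, 'world_from_camera': array([[-0.0245,  0.9846, -0.1729,  0.3081],
       [-0.9997, -0.0229,  0.0109, -0.0135],
       [ 0.0068,  0.1731,  0.9849,  1.3605],
       [ 0.    ,  0.    ,  0.    ,  1.    ]]), 'shot': 2}
press_center [([385.2, 280.5], 0.92), ([399.3, 217.3], 0.88), ([442.7, 303.5], 0.61)]
post_lid_center [([354.2, 203.1], 0.56)]
knob_lid_center [([308.4, 207.6], 0.74)]
lens [([238.7, 207.8], 0.94)]
knob_grip [([195.8, 199.7], 0.71)]
pointer_tip [([225.8, 177.5], 0.85)]
mark [([241.1, 207.3], 0.69), ([237.6, 173.3], 0.61)]
soy [([267.7, 136.8], 0.79)]
teacup [([238.2, 254.6], 0.74)]
steel_pot [([367.4, 144.3], 0.86)]
jar [([318.7, 151.0], 0.95), ([192.8, 202.3], 0.57)]
```

View pics/scene0.png

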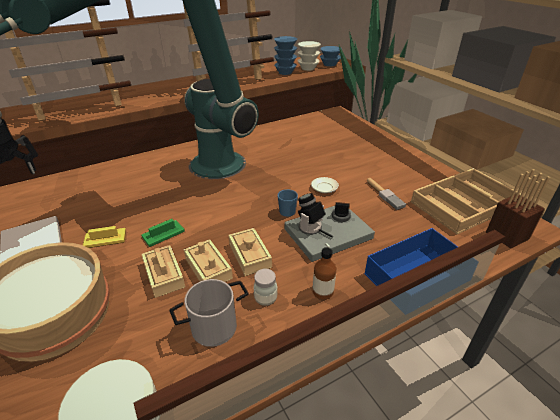

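View pics/top0.png

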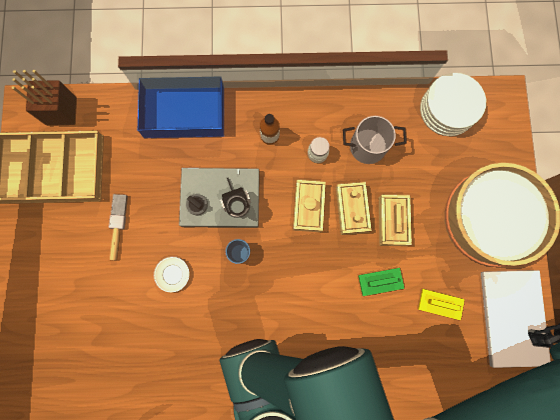

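```bash
python3 - <<'E'
from h import *
import pickle
c=pickle.load(open("top0.pkl","rb"));save(c,"topcropA.png",(330,170,480,330),5*1)
im=c["image"][170:330,330:480,::-1];cv2.imwrite("pics/topA.png",cv2.resize(im,None,fx=3.7,fy=3.7,interpolation=cv2.INTER_CUBIC))
im=c["image"][150:270,160:290,::-1];cv2.imwrite("pics/topB.png",cv2.resize(im,None,fx=5,fy=5,interpolation=cv2.INTER_CUBIC))
E
```

```text
(no output)
```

View pics/topA.png

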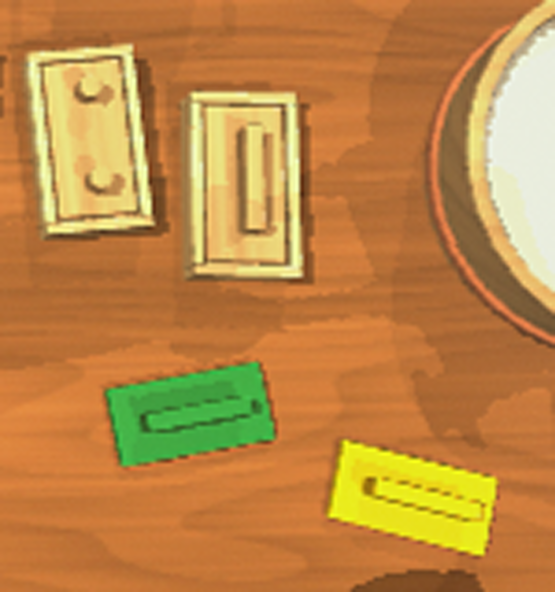

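View pics/topB.png

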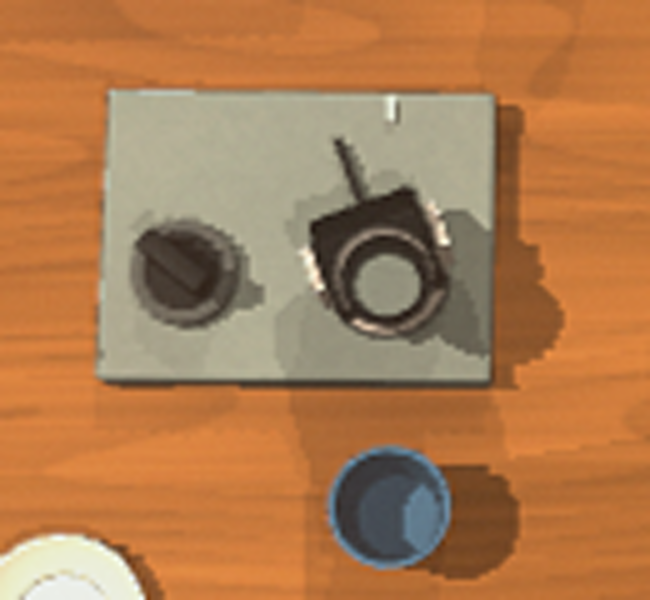

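The wooden single-bar lid at top (397,219), in the rightmost mould, is the press. The green lid (382,282) and the yellow lid (441,303) lie loose and have the wrong colour. The crop confirms one long bar on pale wood. The other two moulds hold the round-knob lid (308,207) and the two-post lid (354,203). Next I'll measure positions.

```bash
python3 - <<'E'
from h import *
import pickle
np.set_printoptions(precision=4,suppress=True)
c=pickle.load(open("top0.pkl","rb"))
P=lambda n,u,v:print(n,at_depth(c,u,v)[0])
# crop B scale5 off(160,150): u=160+x/5-0.4
B=lambda x,y:(160+x/5-.4,150+y/5-.4)
for n,x,y in [("base",250,150),("base2",420,350),("base3",130,350),("knobtop",172,265),("knobbar",195,285),("knobbar2",148,245),("ptip",337,140),("mark_in",391,120),("mark_out",391,97),("lens",390,285),("disc",225,265)]:
    P(n,*B(x,y))
A=lambda x,y:(330+x/3.7-.4,170+y/3.7-.4)
for n,x,y in [("rim",198,190),("rim2",293,190),("plate",222,180),("bar1",252,130),("bar2",258,220),("barm",255,180),("table",350,350)]:
    P(n,*A(x,y))
# bar mask by height
H,W=c["depth"].shape
def cloud(u0,u1,v0,v1):
    return np.array([[*at_depth(c,u,v)[0],u,v] for v in range(v0,v1) for u in range(u0,u1)])
cl=cloud(380,418,190,250)
for lo,hi in [(.05,.08),(.03,.045)]:
    m=cl[(cl[:,2]>lo)&(cl[:,2]<hi)]
    r=cv2.minAreaRect(m[:,:2].astype(np.float32)*1000);print(lo,len(m),np.median(m[:,2]),r, m[:,:2].mean(0))
cl=cloud(180,215,185,225)
m=cl[(cl[:,2]>.070)];print("knob",len(m),np.median(m[:,2]),cv2.minAreaRect(m[:,:2].astype(np.float32)*1000),m[:,:2].mean(0))
m=cl[(cl[:,2]>.045)];print("knob+disc",len(m),cv2.minEnclosingCircle(m[:,:2].astype(np.float32)*1000))
E
```

```text
base [0.6279 0.1678 0.0287]
base2 [0.5091 0.0712 0.0275]
base3 [0.5127 0.2358 0.0291]
knobtop [0.5513 0.2034 0.0814]
knobbar [0.5402 0.191  0.0795]
knobbar2 [0.5637 0.2174 0.0772]
ptip [0.6297 0.1165 0.0406]
mark_in [0.6425 0.0859 0.0339]
mark_out [0.657  0.0861 0.0307]
lens [0.5277 0.0797 0.1354]
disc [0.5574 0.1796 0.0457]
rim [ 0.4936 -0.3226  0.0433]
rim2 [ 0.492  -0.3951  0.043 ]
plate [ 0.5018 -0.343   0.0369]
bar1 [ 0.5355 -0.3615  0.0634]
bar2 [ 0.4665 -0.36    0.0685]
barm [ 0.4968 -0.3602  0.0671]
table [ 0.3717 -0.4415  0.004 ]
0.05 190 0.06778594744263011 ((497.8038635253906, -359.92333984375), (16.558324813842773, 78.75700378417969), 87.78315734863281) [ 0.4972 -0.3587]
0.03 1195 0.038609664223543394 ((498.533935546875, -360.77972412109375), (84.22647094726562, 142.46575927734375), 87.51888275146484) [ 0.4977 -0.3588]
knob 90 0.07918374952172735 ((442.0921630859375, 98.89869689941406), (349.33709716796875, 18.051132202148438), 42.94613265991211) [0.5458 0.1957]
knob+disc 235 ((444.17767333984375, 100.9276123046875), 177.8035125732422)
```

```bash
cat >> h.py <<'E'
def down(yaw_deg,tilt=None):
    a=np.radians(yaw_deg);x=np.array([np.cos(a),np.sin(a),0]);z=np.array([0,0,-1.])
    return np.stack([x,np.cross(z,x),z],1)
def move(pos,Rm,st=None):
    st=st or read_state();R0=R.from_rotvec(st["tcp_rot"]).as_matrix()
    s=R0.T@(np.array(pos)-st["tool_pos"])*100
    w=R.from_matrix(R0.T@Rm).as_rotvec()
    print("t",round(st["time"],2),"slide",np.round(s,2),"rot",np.round(w,4));return s,w
E
python3 - <<'E'
from h import *
import pickle
np.set_printoptions(precision=4,suppress=True)
c=pickle.load(open("top0.pkl","rb"))
def cloud(u0,u1,v0,v1):
    return np.array([[*at_depth(c,u,v)[0],u,v] for v in range(v0,v1) for u in range(u0,u1) if c["depth"][v,u]>0])
cl=cloud(180,215,185,225)
m=cl[(cl[:,2]>.070)&(cl[:,2]<.1)];print("knob",len(m),np.median(m[:,2]),cv2.minAreaRect(m[:,:2].astype(np.float32)*1000),m[:,:2].mean(0))
print(at_z(c,*landmark_of.__class__ and (195.8,199.7),.066), at_z(c,397.0,218.8,.07))
move([.55,.203,.27],down(52))
E
```

```text
knob 87 0.07895945379611646 ((554.2950439453125, 203.0175018310547), (44.7644157409668, 13.875761985778809), 50.53343200683594) [0.5539 0.2029]
[0.5624 0.2011 0.066 ] [ 0.495  -0.3551  0.07  ]
t 1.2 slide [ 58.59 -69.42  -3.07] rot [-0.     -0.     -0.5868]
```

Call:
play_rows --slide '[[58.6,-69.4,-3],[58.6,-69.4,-3],[58.6,-69.4,-3],[58.6,-69.4,-3],[58.6,-69.4,-3],[58.6,-69.4,-3],[58.6,-69.4,-3],[58.6,-69.4,-3],[58.6,-69.4,-3],[58.6,-69.4,-3],[58.6,-69.4,-3],[58.6,-69.4,-3]]' --delta_rot '[[0,0,-0.587],[0,0,-0.587],[0,0,-0.587],[0,0,-0.587],[0,0,-0.587],[0,0,-0.587],[0,0,-0.587],[0,0,-0.587],[0,0,-0.587],[0,0,-0.587],[0,0,-0.587],[0,0,-0.587]]'

```text
time: 2.2
tool_pos: [0.3987, -0.1747, 0.2563]
tcp_rot: [2.823, 1.376, 0.001]
wrist_force: [1.4, -1.0, 0.3]
width: 1.003
```

```bash
python3 -c "
from h import *
print(read_state()['q'],read_state()['tool_pos']);move([.554,.203,.25],down(50.5))"
```

```text
[-4.70262915e-01 -2.17047681e-01  2.06409188e+00  6.59563755e-05
  1.29310727e+00  1.93141830e-01] [ 0.39870082 -0.17470209  0.25631087]
t 2.2 slide [ 39.32 -11.02   0.63] rot [ 0.0014 -0.0004  0.026 ]
```

Call:
play_rows --slide '[[39.3,-11,0.6],[39.3,-11,0.6],[39.3,-11,0.6],[39.3,-11,0.6],[39.3,-11,0.6],[39.3,-11,0.6],[39.3,-11,0.6],[39.3,-11,0.6],[39.3,-11,0.6],[39.3,-11,0.6],[39.3,-11,0.6],[39.3,-11,0.6]]' --delta_rot '[[0,0,0.026],[0,0,0.026],[0,0,0.026],[0,0,0.026],[0,0,0.026],[0,0,0.026],[0,0,0.026],[0,0,0.026],[0,0,0.026],[0,0,0.026],[0,0,0.026],[0,0,0.026]]'

```text
time: 3.2
tool_pos: [0.5542, 0.2044, 0.2498]
tcp_rot: [2.838, 1.344, 0.0]
wrist_force: [0.2, 0.1, -0.7]
width: 1.002
```

```bash
python3 - <<'E'
from h import *
import pickle
np.set_printoptions(precision=4,suppress=True)
st=read_state();print(st["tool_pos"],st["q"],st["joint_vel"])
c=read_camera("wrist");save(c,"w1.png");pickle.dump((c,st),open("w1.pkl","wb"))
print({k:v for k,v in c.items() if k not in("image","depth")})
for t in ["knob_grip","pointer_tip","mark","lens"]:
    for d in landmark_of(t,c)[:3]: print(t,np.round(d["at"],1),round(d["conf"],2),at_depth(c,*d["at"],st))
E
```

```text
[0.5542 0.2044 0.2498] [ 0.3118  0.099   1.7776 -0.0011  1.2649  0.9984] [-0.0402 -0.0317  0.0366 -0.0115  0.0106 -0.0034]
{'fovy': 65.70646984690485, 'cx': 281.4727180807204, 'cy': 210.57640409882796, 'hand_eye': array([[-0.0004,  0.9525,  0.3045,  0.0787],
       [ 1.    ,  0.0004,  0.0001, -0.0005],
       [-0.    ,  0.3045, -0.9525, -0.1346],
       [ 0.    ,  0.    ,  0.    ,  1.    ]]), 'shot': 3}
knob_grip [282.3 189.4] 0.76 (array([0.5562, 0.2062, 0.0798]), np.float32(0.31333292))
pointer_tip [379.6 198.3] 0.93 (array([0.6296, 0.1187, 0.0347]), np.float32(0.36279))
mark [398.4 208.6] 0.93 (array([0.6414, 0.0912, 0.0303]), np.float32(0.37124544))
lens [341.2 318.8] 0.58 (array([0.5287, 0.0844, 0.1357]), np.float32(0.2941808))
```

View pics/w1.png

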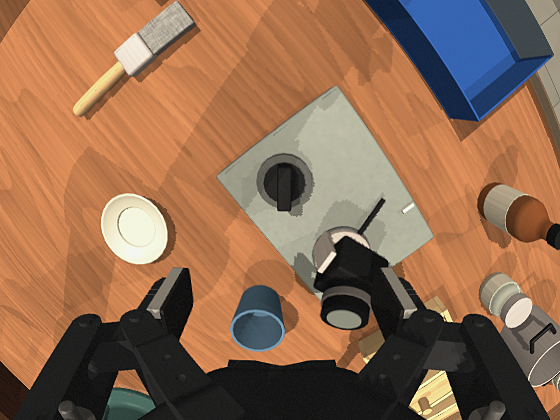

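The wrist view shows the knob bar upright at (284,187), the pointer tip at (382,202) and the mark at (407,208). I'll fit each one precisely.

```bash
cat >> h.py <<'E'
def cloud(c,st,u0,u1,v0,v1):
    return np.array([[*at_depth(c,u,v,st)[0],u,v] for v in range(v0,v1) for u in range(u0,u1) if c["depth"][v,u]>0])
E
python3 - <<'E'
from h import *
import pickle
np.set_printoptions(precision=4,suppress=True)
c,st=pickle.load(open("w1.pkl","rb"))
cl=cloud(c,st,250,320,140,225)
for lo,hi in [(.074,.1),(.044,.056)]:
    m=cl[(cl[:,2]>lo)&(cl[:,2]<hi)];print(len(m),np.median(m[:,2]),cv2.minAreaRect(m[:,:2].astype(np.float32)*1000),cv2.minEnclosingCircle(m[:,:2].astype(np.float32)*1000))
# base rectangle
cl=cloud(c,st,210,445,80,330)
m=cl[(cl[:,2]>.022)&(cl[:,2]<.034)];g=m[:,:2]
img=np.zeros((420,560),np.uint8);img[m[:,4].astype(int),m[:,3].astype(int)]=255
n,l,s,_=cv2.connectedComponentsWithStats(img);k=1+np.argmax(s[1:,4]);mm=m[l[m[:,4].astype(int),m[:,3].astype(int)]==k]
print("base",len(mm),np.median(mm[:,2]),cv2.minAreaRect(mm[:,:2].astype(np.float32)*1000))
# mark white
hsv=cv2.cvtColor(c["image"],cv2.COLOR_RGB2HSV)
w=[(u,v) for v in range(195,222) for u in range(395,420) if hsv[v,u,1]<40 and hsv[v,u,2]>215]
W=np.array([at_z(c,u,v,.033,st) for u,v in w]);print("mark",len(w),cv2.minAreaRect(W[:,:2].astype(np.float32)*1000),W.mean(0))
b=[(u,v) for v in range(195,232) for u in range(355,390) if hsv[v,u,2]<45]
Bp=np.array([at_z(c,u,v,.036,st) for u,v in b]);print("ptr",len(b),cv2.minAreaRect(Bp[:,:2].astype(np.float32)*1000))
d=Bp[:,:2]-Bp[:,:2].mean(0);e=np.linalg.svd(d)[2][0];print(np.degrees(np.arctan2(e[1],e[0])))
save(c,"w1c.png",(350,180,430,240),8)
E
```

```text
651 0.07984873643442386 ((557.8159790039062, 205.50759887695312), (43.987606048583984, 13.596954345703125), 50.461456298828125) ((557.8771362304688, 205.44464111328125), 22.541563034057617)
1202 0.049376764143328256 ((558.1215209960938, 206.378662109375), (56.54728317260742, 59.17448425292969), 54.731624603271484) ((557.6967163085938, 205.4779815673828), 29.760631561279297)
base 19049 0.030066731873679087 ((580.30419921875, 142.1212158203125), (225.71755981445312, 170.8235321044922), 88.09597778320312)
mark 43 ((651.9522094726562, 85.48743438720703), (4.326204299926758, 15.613916397094727), 88.52488708496094) [0.6518 0.0856 0.033 ]
ptr 172 ((609.6339721679688, 108.36713409423828), (47.20939636230469, 6.088489532470703), 18.8851375579834)
-161.35583365543533
```

View pics/w1c.png

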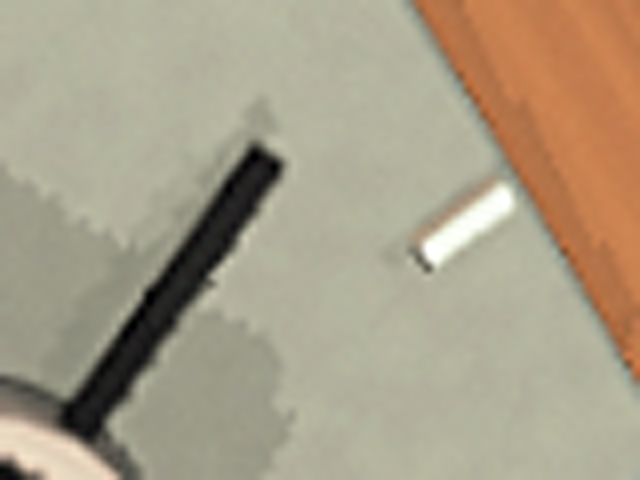

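```bash
python3 -c "
from h import *
move([.557,.205,.13],down(50.5))"
```

```text
t 3.45 slide [ 0.49 -0.   12.05] rot [ 0.0015 -0.0002 -0.0016]
```

Call:
play_rows --slide '[[0.5,0,4],[0.5,0,8],[0.5,0,11],[0.5,0,12],[0.5,0,12]]' --delta_rot '[[0,0,0],[0,0,0],[0,0,0],[0,0,0],[0,0,0]]'

```text
time: 3.87
tool_pos: [0.5543, 0.2032, 0.127]
tcp_rot: [2.843, 1.336, -0.01]
wrist_force: [-0.4, -1.3, -0.1]
width: 1.001
```

```bash
python3 - <<'E'
from h import *
import pickle
np.set_printoptions(precision=4,suppress=True)
st=read_state();print(st["tool_pos"])
c=read_camera("wrist");save(c,"w2.png");pickle.dump((c,st),open("w2.pkl","wb"))
for d in landmark_of("knob_grip",c)[:1]: print(np.round(d["at"],1),round(d["conf"],2),at_z(c,*d["at"],.066,st))
u,v=map(int,d["at"])
cl=cloud(c,st,u-70,u+70,v-80,v+70)
for lo,hi in [(.074,.1),(.044,.056)]:
    m=cl[(cl[:,2]>lo)&(cl[:,2]<hi)];print(len(m),np.median(m[:,2]),cv2.minAreaRect(m[:,:2].astype(np.float32)*1000),cv2.minEnclosingCircle(m[:,:2].astype(np.float32)*1000))
E
```

```text
[0.5543 0.2032 0.127 ]
[280.4 231.5] 0.67 [0.5543 0.2053 0.066 ]
1582 0.07988449706386823 ((557.9097900390625, 205.7969207763672), (43.47286605834961, 13.96947956085205), 49.89057159423828) ((558.0879516601562, 205.63430786132812), 22.186187744140625)
2931 0.049414667727860434 ((562.147705078125, 182.1790313720703), (59.4128303527832, 105.99439239501953), 10.436774253845215) ((552.974853515625, 180.99264526367188), 54.43770980834961)
```

View pics/w2.png

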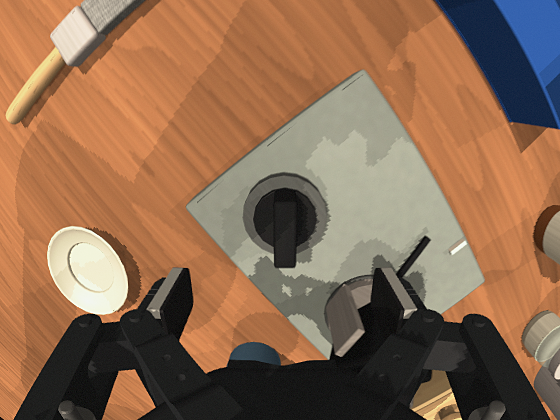

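```bash
python3 -c "
from h import *
print(read_state()['tool_pos']);move([.5577,.2055,.063],down(50.3))"
```

```text
[0.55793037 0.20476278 0.13183948]
t 3.97 slide [ 0.03 -0.08  6.88] rot [ 0.0024 -0.0015  0.001 ]
```

Call:
play_rows --slide '[[0,-0.1,3],[0,-0.1,5.5],[0,-0.1,6.8],[0,-0.1,6.8],[0,-0.1,6.8],[0,-0.1,6.8]]' --delta_rot '[[0,0,0],[0,0,0],[0,0,0],[0,0,0],[0,0,0],[0,0,0]]'

```text
time: 4.47
tool_pos: [0.5592, 0.2059, 0.0662]
tcp_rot: [2.841, 1.336, 0.009]
wrist_force: [0.3, -1.2, 0.5]
width: 0.998
```

Call:
play_rows --slide '[[0,0,0],[0,0,0],[0,0,0],[0,0,0],[0,0,0],[0,0,0],[0,0,0],[0,0,0]]' --delta_rot '[[0,0,0],[0,0,0],[0,0,0],[0,0,0],[0,0,0],[0,0,0],[0,0,0],[0,0,0]]' --hand 0 --force 25

```text
time: 5.13
tool_pos: [0.5589, 0.2061, 0.0664]
tcp_rot: [2.842, 1.336, 0.009]
wrist_force: [-1.9, 0.6, 3.9]
width: 0.16
```

```bash
python3 -c "
from h import *
s=read_state();print(s['tool_pos'],s['wrist_force'],s['torque'],s['width']);move([.5577,.2055,.063],down(50.3))"
```

```text
[0.5588797  0.20611481 0.06639735] [-1.90790782  0.58656926  3.87887075] [ 0.20511899  0.37263131 -0.08058631] 0.15958088458192446
t 5.13 slide [-0.12 -0.05  0.34] rot [ 0.0037 -0.0045  0.0007]
```

Call:
play_rows --slide '[[0,0,0],[0,0,0],[0,0,0],[0,0,0],[0,0,0],[0,0,0],[0,0,0],[0,0,0],[0,0,0],[0,0,0],[0,0,0],[0,0,0]]' --delta_rot '[[0,0,0.09],[0,0,0.19],[0,0,0.29],[0,0,0.39],[0,0,0.49],[0,0,0.59],[0,0,0.69],[0,0,0.79],[0,0,0.86],[0,0,0.9],[0,0,0.905],[0,0,0.905]]'

```text
time: 6.13
tool_pos: [0.5596, 0.2044, 0.0664]
tcp_rot: [3.14, -0.041, 0.011]
wrist_force: [2.3, -5.0, 1.4]
width: 0.156
```

```bash
cat > ptr.py <<'E'
from h import *
import sys
np.set_printoptions(precision=4,suppress=True)
n=sys.argv[1]
st=read_state();print(st["tool_pos"],st["wrist_force"],st["torque"],st["width"])
x=R.from_rotvec(st["tcp_rot"]).as_matrix()[:,0];print("tool yaw",np.degrees(np.arctan2(x[1],x[0])))
c=read_camera("wrist");save(c,n+"w.png")
for t in ["mark","pointer_tip"]:
    for d in landmark_of(t,c)[:1]: print(t,np.round(d["at"],1),round(d["conf"],2),at_z(c,*d["at"],.034,st))
c=read_camera("top");cv2.imwrite("pics/"+n+"t.png",cv2.resize(c["image"][150:250,160:290,::-1],None,fx=5,fy=5,interpolation=cv2.INTER_CUBIC))
for t in ["mark","pointer_tip"]:
    for d in landmark_of(t,c)[:1]: print(t,np.round(d["at"],1),round(d["conf"],2),at_z(c,*d["at"],.034))
E
python3 ptr.py p1
```

```text
[0.5596 0.2044 0.0664] [ 2.3065 -4.997   1.4304] [-0.971  -0.1571 -0.0281] 0.15575170912847164
tool yaw -1.4846560764319836
mark [478.6 106.4] 0.6 [0.6442 0.0895 0.034 ]
pointer_tip [483.3 118.7] 0.61 [0.6373 0.0857 0.034 ]
mark [232.9 172.8] 0.88 [0.6452 0.1    0.034 ]
pointer_tip [240.8 176.8] 0.79 [0.6328 0.0774 0.034 ]
```

View pics/p1w.png

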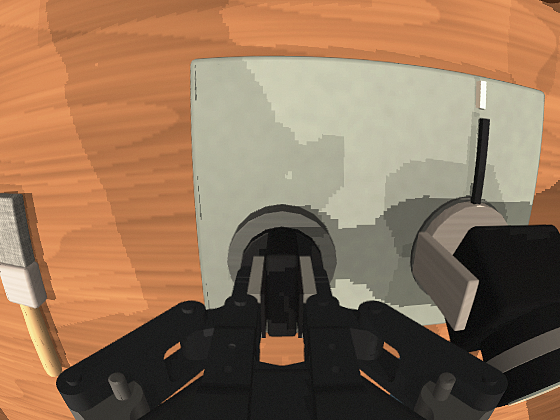

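View pics/p1t.png

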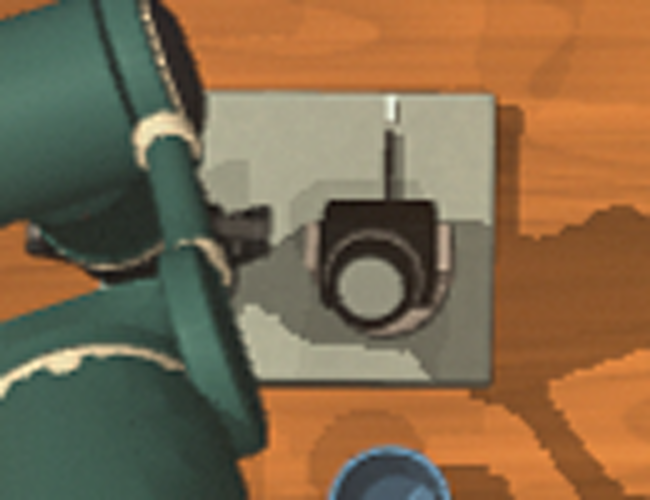

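The pointer at (484,160) is nearly in line with the mark at (483,95) in the wrist view. I'll quantify the residual.

```bash
python3 - <<'E'
from h import *
np.set_printoptions(precision=4,suppress=True)
st=read_state();c=read_camera("wrist")
hsv=cv2.cvtColor(c["image"],cv2.COLOR_RGB2HSV)
w=np.array([(u,v) for v in range(80,112) for u in range(472,495) if hsv[v,u,1]<40 and hsv[v,u,2]>205])
b=np.array([(u,v) for v in range(115,200) for u in range(470,495) if hsv[v,u,2]<45])
def xy(p,z): return np.array([at_z(c,u,v,z,st)[:2] for u,v in p])
dz=lambda p:np.median([at_depth(c,u,v,st)[0][2] for u,v in p])
zm,zp=dz(w),dz(b);print("z",zm,zp,len(w),len(b))
W=xy(w,zm);B=xy(b,zp)
def line(p):
    d=p-p.mean(0);e=np.linalg.svd(d)[2][0];e*=np.sign(e[0]);return p.mean(0),np.degrees(np.arctan2(e[1],e[0])),(d@e).min(),(d@e).max()
print("mark",line(W));print("ptr",line(B))
for n,p in(("mark",W),("ptr",B)):
    r=cv2.minAreaRect(p.astype(np.float32)*1000);print(n,r)
# base edges: yaw
s=8;cv2.imwrite("pics/p1c.png",cv2.resize(c["image"][75:205,450:510,::-1],None,fx=4.5,fy=4.5,interpolation=cv2.INTER_CUBIC))
E
```

```text
z 0.035008407770779626 0.03975417467846354 161 774
mark (array([0.6516, 0.0871]), np.float64(-2.822196017399758), np.float64(-0.00803894261262985), np.float64(0.00819531253067147))
ptr (array([0.6138, 0.0899]), np.float64(-1.7270929379951716), np.float64(-0.023660030463310052), np.float64(0.023462563808758295))
mark ((651.6753540039062, 87.0883560180664), (4.365964889526367, 16.206375122070312), 86.54943084716797)
ptr ((613.73828125, 89.87862396240234), (8.010189056396484, 47.18391418457031), 87.47960662841797)
```

View pics/p1c.png

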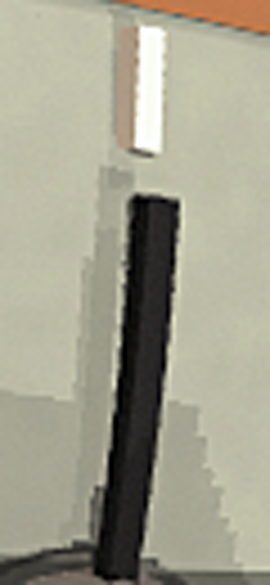

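```bash
cat > align.py <<'E'
from h import *
np.set_printoptions(precision=4,suppress=True)
st=read_state();c=read_camera("wrist")
g=cv2.cvtColor(c["image"],cv2.COLOR_RGB2GRAY).astype(float)
def redge(v,u0,u1,thr,dark):
    r=g[v,u0:u1]
    # last crossing scanning from right
    for i in range(len(r)-1,0,-1):
        a,b=r[i-1],r[i]
        if (dark and a<thr<=b) or ((not dark) and a>thr>=b): return u0+i-1+(thr-a)/(b-a)
P=np.array([at_z(c,redge(v,474,497,85,True),v,.0397,st)[:2] for v in range(124,185) if redge(v,474,497,85,True)])
M=np.array([at_z(c,redge(v,476,497,215,False),v,.035,st)[:2] for v in range(84,106) if redge(v,476,497,215,False)])
def fit(p,off):
    k=np.polyfit(p[:,0],p[:,1],1);res=np.std(p[:,1]-np.polyval(k,p[:,0]));k[1]+=off;return k,res
kp,rp=fit(P,.0025);km,rm=fit(M,.002)
print("ptr slope deg",np.degrees(np.arctan(kp[0])),rp,"mark",np.degrees(np.arctan(km[0])),rm)
ym=np.polyval(km,.652)  # mark centre
print("mark y",ym,"ptr line extrap there",np.polyval(kp,.652),"ptr tip y",np.polyval(kp,.638))
for yaw in(-1.4,-1.8,-2.2):
    print(yaw,"axis via mark",.652-.098*np.cos(np.radians(yaw)),ym-.098*np.sin(np.radians(yaw)),"ptr at x=.554",np.polyval(kp,.554))
E
python3 align.py
```

```text
ptr slope deg -1.6161766910946886 0.00010382029601725837 mark -1.8893160370862478 0.0001225950267457448
mark y 0.08698840638848539 ptr line extrap there 0.08742445557615187 ptr tip y 0.08781946681151873
-1.4 axis via mark 0.5540292540014441 0.0893827598474454 ptr at x=.554 0.09018953422371986
-1.8 axis via mark 0.5540483570841583 0.09006666077814196 ptr at x=.554 0.09018953422371986
-2.2 axis via mark 0.5540722341917591 0.09075041167906234 ptr at x=.554 0.09018953422371986
```

Residual is about +0.005 rad by two estimates, so the pointer is aimed. Next I'll release, rise, and check it again.

Call:
play_rows --slide '[[0,0,0],[0,0,0],[0,0,0],[0,0,0],[0,0,0],[0,0,-3],[0,0,-7],[0,0,-11],[0,0,-15],[0,0,-17],[0,0,-17],[0,0,-17]]' --delta_rot '[[0,0,0],[0,0,0],[0,0,0],[0,0,0],[0,0,0],[0,0,0],[0,0,0],[0,0,0],[0,0,0],[0,0,0],[0,0,0],[0,0,0]]' --hand 0.6

```text
time: 7.53
tool_pos: [0.5595, 0.2052, 0.2387]
tcp_rot: [3.141, -0.04, 0.017]
wrist_force: [0.2, -0.4, -0.8]
width: 0.602
```

```bash
python3 - <<'E'
from h import *
np.set_printoptions(precision=4,suppress=True)
st=read_state();c=read_camera("wrist");save(c,"p2w.png")
print(st["tool_pos"],st["tcp_rot"],st["width"])
for t in ["mark","pointer_tip","lens","press_center"]:
    for d in landmark_of(t,c)[:2]: print(t,np.round(d["at"],1),round(d["conf"],2),at_depth(c,*d["at"],st))
import pickle;pickle.dump((c,st),open("p2.pkl","wb"))
move([.500,-.357,.22],down(-2))
E
```

```text
[0.5595 0.2052 0.2387] [ 3.1412 -0.0399  0.0172] 0.601662772523796
mark [389. 106.] 0.7 (array([0.6451, 0.0893, 0.0341]), np.float32(0.32154799))
pointer_tip [390.  111.3] 0.77 (array([0.6394, 0.0863, 0.0287]), np.float32(0.32834035))
pointer_tip [231.8 320.3] 0.58 (array([0.3638, 0.2806, 0.0045]), np.float32(0.4337558))
lens [415.2 244.3] 0.87 (array([0.5304, 0.0943, 0.1366]), np.float32(0.25733715))
press_center [370.7 282.8] 0.18 (array([0.5654, 0.1675, 0.2543]), np.float32(0.13496555))
t 7.78 slide [-4.28 56.25  1.54] rot [ 0.0029 -0.0029  0.0093]
```

View pics/p2w.png

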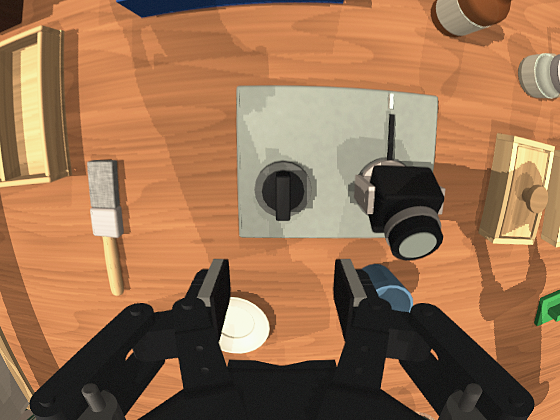

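```bash
python3 - <<'E'
from h import *
import pickle
np.set_printoptions(precision=4,suppress=True)
c,st=pickle.load(open("p2.pkl","rb"))
g=cv2.cvtColor(c["image"],cv2.COLOR_RGB2GRAY)
save(c,"p2c.png",(350,150,450,270),5)
m=(g>90).astype(np.uint8)
n,l,s,ce=cv2.connectedComponentsWithStats(m[222:268,388:445]);print(s,ce)
k=l[244-222,418-388];ys,xs=np.nonzero(l==k);print(len(xs),xs.mean()+388,ys.mean()+222)
p=np.array([at_depth(c,x+388,y+222,st)[0] for x,y in zip(xs,ys)]);ok=np.abs(p-np.median(p,0)).max(1)<.03;p=p[ok]
ct=p.mean(0);u=np.linalg.svd(p-ct)[2][2];u*=np.sign(u[2]);print("lens",ct,"n",u,"tilt",np.degrees(np.arccos(u[2])),np.ptp(p,0))
E
```

```text
[[   0    0   55   43 1103]
 [   5    0    5    4    5]
 [   0    0   57   46  812]
 [   2    5    2    2    2]
 [  11   11   38   25  700]] [[23.3073 13.2665]
 [ 7.      1.2   ]
 [33.5197 34.9298]
 [ 2.5     5.5   ]
 [29.2143 22.8314]]
700 417.2142857142857 244.83142857142857
lens [0.5292 0.0917 0.1356] n [-0.503   0.017   0.8641] tilt 30.21677068387957 [0.0308 0.0338 0.0202]
```

View pics/p2c.png

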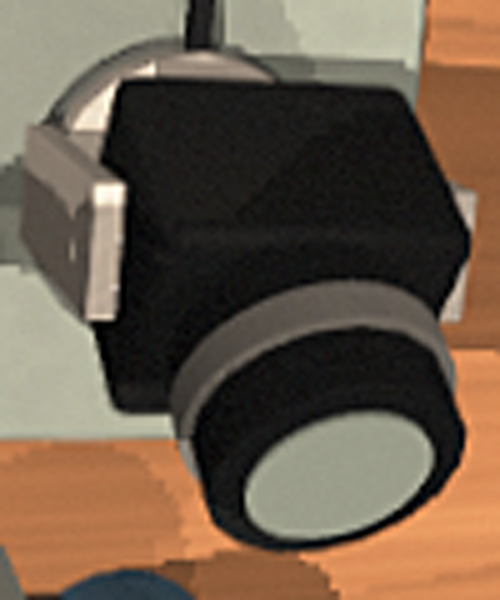

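Call:
play_rows --slide '[[-0.3,4,0],[-0.6,8,0],[-0.9,12,0],[-1.2,16,0],[-1.5,20,0],[-1.8,24,0.3],[-2.1,28,0.6],[-2.4,32,0.9],[-2.7,36,1.2],[-3,40,1.5],[-3.3,44,1.5],[-3.6,48,1.5]]' --delta_rot '[[0,0,0],[0,0,0],[0,0,0],[0,0,0],[0,0,0],[0,0,0],[0,0,0],[0,0,0],[0,0,0],[0,0,0],[0,0,0],[0,0,0]]' --hand 1

```text
time: 8.78
tool_pos: [0.5075, -0.2761, 0.2183]
tcp_rot: [3.14, -0.041, 0.0]
wrist_force: [-0.0, -0.8, 0.4]
width: 0.999
```

```bash
python3 -c "
from h import *
print(read_state()['q'],read_state()['tool_pos']);move([.50,-.357,.22],down(-2))"
```

```text
[-5.40791860e-01  9.49923400e-02  1.84104641e+00 -1.07652521e-03
  1.20479135e+00  1.05618490e+00] [ 0.50745502 -0.27608373  0.21825142]
t 8.78 slide [-0.54  8.11 -0.16] rot [ 0.0012 -0.0002  0.0091]
```

Call:
play_rows --slide '[[-0.5,4,-0.1],[-0.5,7,-0.1],[-0.5,8.1,-0.1],[-0.5,8.1,-0.1],[-0.5,8.1,-0.1],[-0.5,8.1,-0.1]]' --delta_rot '[[0,0,0.01],[0,0,0.01],[0,0,0.01],[0,0,0.01],[0,0,0.01],[0,0,0.01]]'

```text
time: 9.28
tool_pos: [0.5002, -0.3553, 0.2184]
tcp_rot: [-3.14, 0.055, 0.002]
wrist_force: [0.6, 0.8, -0.4]
width: 1.003
```

```bash
cat > press.py <<'E'
from h import *
import pickle,sys
np.set_printoptions(precision=4,suppress=True)
st=read_state();c=read_camera("wrist");save(c,sys.argv[1]+".png");pickle.dump((c,st),open(sys.argv[1]+".pkl","wb"))
print(st["tool_pos"],st["joint_vel"])
for d in landmark_of("press_center",c)[:3]: print(np.round(d["at"],1),round(d["conf"],2),at_z(c,*d["at"],.049,st))
u,v=map(int,landmark_of("press_center",c)[0]["at"])
cl=cloud(c,st,max(u-90,0),min(u+90,560),max(v-110,0),min(v+110,420))
cl=cl[np.abs(cl[:,0]-.5)<.1];cl=cl[np.abs(cl[:,1]+.357)<.07]
for lo,hi in [(.060,.08),(.034,.046)]:
    m=cl[(cl[:,2]>lo)&(cl[:,2]<hi)];print(len(m),np.median(m[:,2]),cv2.minAreaRect(m[:,:2].astype(np.float32)*1000))
E
python3 press.py w3
```

```text
[ 0.5002 -0.3553  0.2184] [ 0.0146 -0.0131  0.0025 -0.0015 -0.0003 -0.0018]
[285.9 187.4] 0.88 [ 0.5041 -0.3587  0.049 ]
[255.5 320.8] 0.84 [ 0.3485 -0.3189  0.049 ]
1309 0.06986163498875736 ((501.68505859375, -359.2195129394531), (13.995814323425293, 79.4585189819336), 87.2883071899414)
9056 0.03995547166288019 ((501.6216125488281, -344.6283264160156), (112.83728790283203, 142.15017700195312), 87.50808715820312)
```

View pics/w3.png

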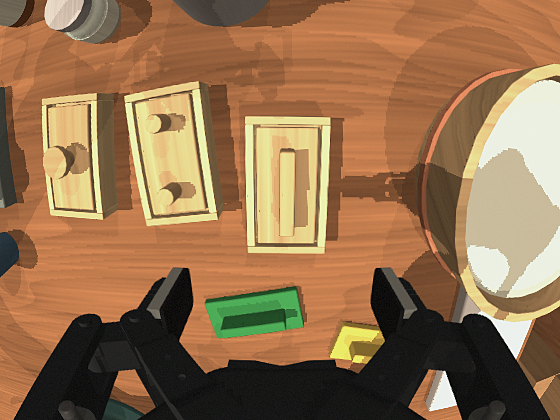

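The wrist picture shows the pale single-bar lid at (288,192). The two-post lid is at (178,155) and the knob lid at (60,162); green is at (255,310). Next I'll descend on the pale one.

```bash
python3 -c "
from h import *
move([.5017,-.3592,.053],down(-2.7))"
```

```text
t 9.43 slide [ 0.11  0.39 16.62] rot [0.0007 0.0001 0.0134]
```

Call:
play_rows --slide '[[0.1,0.2,3.5],[0.1,0.4,7],[0.1,0.4,10.5],[0.1,0.4,13],[0.1,0.4,14],[0.1,0.4,14],[0.1,0.4,14]]' --delta_rot '[[0,0,0.013],[0,0,0.013],[0,0,0.013],[0,0,0.013],[0,0,0.013],[0,0,0.013],[0,0,0.013]]'

```text
time: 10.02
tool_pos: [0.5021, -0.3589, 0.0798]
tcp_rot: [3.14, -0.072, 0.0]
wrist_force: [0.6, -0.6, -0.1]
width: 1.007
```

```bash
python3 press.py w4; python3 -c "
from h import *
print(read_state()['wrist_force']);move([.5017,-.3592,.053],down(-2.7))"
```

```text
[ 0.5021 -0.3589  0.0798] [-0.0059 -0.0252 -0.0391 -0.0011 -0.0007  0.0006]
[283.  249.4] 0.63 [ 0.5044 -0.3589  0.049 ]
3929 0.0698945717807381 ((502.0504455566406, -359.1318359375), (14.23551082611084, 80.11741638183594), 87.3547592163086)
21440 0.03997605186094878 ((497.43499755859375, -359.3560485839844), (82.73727416992188, 135.6255645751953), 87.6242904663086)
[ 0.69924417  0.00914225 -0.34403331]
t 10.17 slide [-0.19 -0.13  2.91] rot [ 0.0035 -0.0039  0.0007]
```

View pics/w4.png

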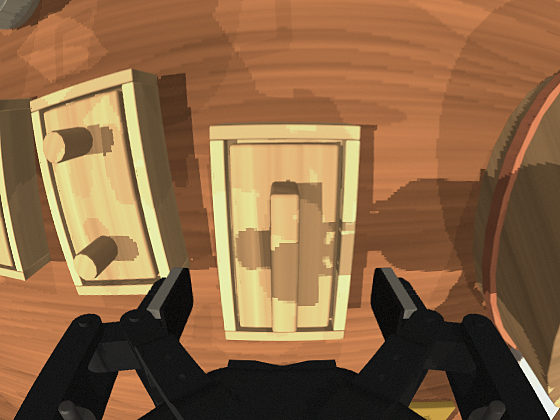

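The bar at (285,255) is centred between the pads, whose columns are about 180 and 390. Descending and closing.

Call:
play_rows --slide '[[-0.1,-0.1,1.5],[-0.1,-0.1,2.7],[-0.1,-0.1,2.8],[-0.1,-0.1,2.8],[-0.1,-0.1,2.8]]' --delta_rot '[[0.003,-0.004,0],[0.003,-0.004,0],[0.003,-0.004,0],[0.003,-0.004,0],[0.003,-0.004,0]]'

```text
time: 10.58
tool_pos: [0.5021, -0.3592, 0.0534]
tcp_rot: [-3.14, 0.073, 0.002]
wrist_force: [1.0, -0.0, 0.3]
width: 0.996
```

Call:
play_rows --slide '[[0,0,0],[0,0,0],[0,0,0],[0,0,0],[0,0,0],[0,0,0],[0,0,0],[0,0,0],[0,0,0],[0,0,0]]' --delta_rot '[[0,0,0],[0,0,0],[0,0,0],[0,0,0],[0,0,0],[0,0,0],[0,0,0],[0,0,0],[0,0,0],[0,0,0]]' --hand 0 --force 50

```text
time: 11.42
tool_pos: [0.5023, -0.3594, 0.0537]
tcp_rot: [3.141, -0.073, -0.001]
wrist_force: [1.0, -0.2, 2.3]
width: 0.155
```

```bash
python3 -c "
from h import *
s=read_state();print(s['tool_pos'],s['wrist_force'],s['torque'],s['width']);move([.5017,-.3592,.053],down(-2.7))"
```

```text
[ 0.5023467  -0.35941731  0.05373644] [ 0.98228536 -0.24660713  2.3109392 ] [-0.00896179 -0.01332599  0.00513952] 0.15494272456028574
t 11.42 slide [-0.07 -0.02  0.07] rot [0.0001 0.0007 0.0006]
```

Call:
play_rows --slide '[[0,0,-0.5],[0,0,-1.2],[0,0,-2.2],[0,0,-4],[0,0,-7],[0,0,-11],[0,0,-15],[0,0,-19],[0,0,-22],[0,0,-23],[0,0,-23]]' --delta_rot '[[0,0,0],[0,0,0],[0,0,0],[0,0,0],[0,0,0],[0,0,0],[0,0,0],[0,0,0],[0,0,0],[0,0,0],[0,0,0]]'

```text
time: 12.33
tool_pos: [0.5042, -0.3607, 0.2893]
tcp_rot: [3.135, -0.073, 0.01]
wrist_force: [0.7, -0.3, 0.1]
width: 0.154
```

```bash
cat > goal.py <<'E'
from h import *
L=np.array([.5292,.0913,.1353]);a=np.radians(-1.85)
n=np.array([-.5*np.cos(a),-.5*np.sin(a),np.sqrt(.75)])
tx=np.array([-np.sin(a),np.cos(a),0]);tz=-n
Rg=np.stack([tx,np.cross(tz,tx),tz],1)
def tcp(d=.1,off=.0257): return L+(d+off)*n
E
python3 - <<'E'
from goal import *
np.set_printoptions(precision=4,suppress=True)
s=read_state();print(s['tool_pos'],s['wrist_force'],s['width'],s["q"],np.linalg.det(Rg),tcp())
move(tcp(.14),Rg)
c=read_camera("scene");cv2.imwrite("pics/s2.png",c["image"][...,::-1])
c=read_camera("wrist");save(c,"w5.png")
E
```

```text
[ 0.5042 -0.3607  0.2893] [ 0.7451 -0.3246  0.063 ] 0.15438420414995105 [-0.6609  0.1286  1.6725 -0.0005  1.332   0.9565] 0.9999999999999999 [0.4664 0.0933 0.2442]
t 12.33 slide [ -7.9  -45.16   0.76] rot [-0.3988  0.4129 -1.5449]
```

View pics/s2.png

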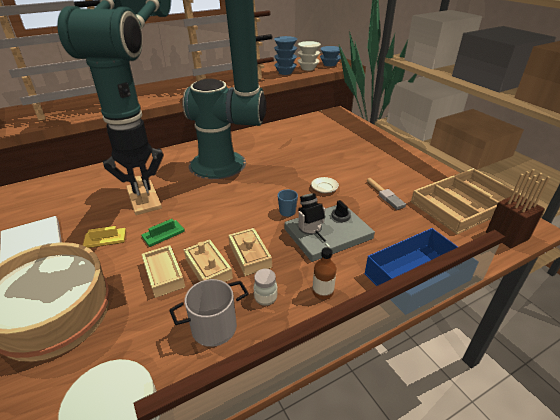

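View pics/w5.png

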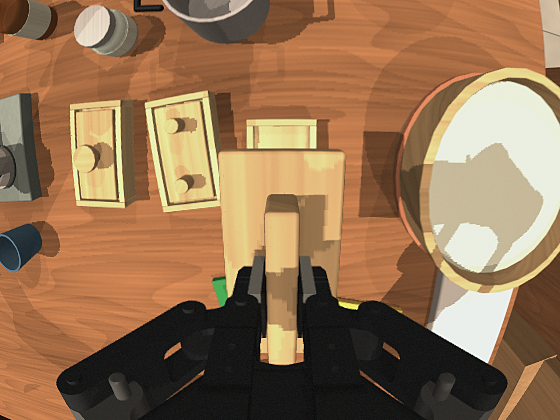

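The press is out of its mould and held; the mould at scene (163,270) is now empty. Moving to a standoff in front of the lens.

Call:
play_rows --slide '[[-0.7,-3.5,0],[-1.3,-7,0],[-1.9,-10.5,0],[-2.5,-14,0],[-3.1,-17.5,0],[-3.7,-21,0],[-4.3,-24.5,0.1],[-4.9,-28,0.2],[-5.5,-31.5,0.3],[-6.1,-35,0.4],[-6.7,-38.5,0.5],[-7.3,-42,0.6]]' --delta_rot '[[-0.02,0.02,-0.1],[-0.05,0.05,-0.2],[-0.08,0.08,-0.31],[-0.11,0.11,-0.42],[-0.14,0.14,-0.53],[-0.17,0.17,-0.64],[-0.2,0.2,-0.75],[-0.22,0.23,-0.86],[-0.25,0.26,-0.97],[-0.28,0.29,-1.08],[-0.31,0.32,-1.19],[-0.33,0.35,-1.3]]'

```text
time: 13.43
tool_pos: [0.446, 0.0652, 0.273]
tcp_rot: [2.241, 1.673, 0.445]
wrist_force: [0.3, 0.9, -1.3]
width: 0.158
```

```bash
python3 - <<'E'
from goal import *
np.set_printoptions(precision=4,suppress=True)
s=read_state();print(s['tool_pos'],s['wrist_force'],s['width'],s["q"])
move(tcp(.14),Rg)
E
```

```text
[0.446  0.0652 0.273 ] [ 0.3236  0.8516 -1.3239] 0.15753084214783059 [ 0.1966 -0.4862  2.276  -0.1762  0.9397  0.5588]
t 13.43 slide [ 2.81 -0.5  -0.68] rot [-0.0782  0.0564 -0.2431]
```

Call:
play_rows --slide '[[1.4,-0.3,-0.4],[2.8,-0.5,-0.7],[2.8,-0.5,-0.7],[2.8,-0.5,-0.7],[2.8,-0.5,-0.7],[2.8,-0.5,-0.7]]' --delta_rot '[[-0.03,0.02,-0.09],[-0.06,0.04,-0.18],[-0.078,0.056,-0.243],[-0.078,0.056,-0.243],[-0.078,0.056,-0.243],[-0.078,0.056,-0.243]]'

```text
time: 13.93
tool_pos: [0.4455, 0.0933, 0.2769]
tcp_rot: [1.959, 1.892, 0.502]
wrist_force: [-0.4, 0.3, -0.6]
width: 0.15
```

```bash
cat > chk.py <<'E'
from goal import *
import sys,pickle
np.set_printoptions(precision=4,suppress=True)
s=read_state();print(s['tool_pos'],s['wrist_force'],s['width'],s["q"])
Rt=R.from_rotvec(s["tcp_rot"]).as_matrix();print("ori err",R.from_matrix(Rt.T@Rg).as_rotvec())
c=read_camera("wrist");save(c,sys.argv[1]+".png");pickle.dump((c,s),open(sys.argv[1]+".pkl","wb"))
# plate top in TOOL frame
H=np.array(c["hand_eye"])
pts=[]
for v in range(120,420):
    for u in range(150,420):
        D=c["depth"][v,u]
        if D>0:
            d=ray(c,u,v);pts.append([*(H[:3,:3]@(d*(D/-d[2]))+H[:3,3]),u,v])
p=np.array(pts)
m=p[(p[:,2]>.006)&(p[:,2]<.022)&(np.abs(p[:,0])<.08)&(np.abs(p[:,1])<.045)]
A=np.c_[m[:,:2],np.ones(len(m))];k=np.linalg.lstsq(A,m[:,2],rcond=None)[0]
r=m[:,2]-A@k;ok=np.abs(r)<.002;k=np.linalg.lstsq(A[ok],m[ok,2],rcond=None)[0]
mm=m[ok];print("plate",len(mm),"z=%.4f slopes %.4f %.4f"%(k[2],k[0],k[1]),"x",np.percentile(mm[:,0],[.5,99.5]),"y",np.percentile(mm[:,1],[.5,99.5]),cv2.minAreaRect((mm[:,:2]*1000).astype(np.float32)))
b=p[(p[:,2]<-.012)&(p[:,2]>-.026)&(np.abs(p[:,1])<.012)&(p[:,0]>.0)&(p[:,0]<.06)]
if len(b): print("bar",len(b),"x",b[:,0].min(),b[:,0].max(),np.median(b[:,2]))
move(tcp(.1),Rg)
E
python3 chk.py w6; python3 - <<'E'
from h import *
c=read_camera("scene");save(c,"s3.png",(200,100,420,290),3)
E
```

```text
[0.4455 0.0933 0.2769] [-0.4407  0.3409 -0.5667] 0.14969009108181755 [ 0.26   -0.5326  2.3166 -0.1914  0.8659  0.3822]
ori err [-0.0038  0.0019 -0.0017]
plate 12117 z=0.0137 slopes 0.0015 0.0006 x [-0.055   0.0603] y [-0.0294  0.0296] ((0.7781448364257812, 0.058506011962890625), (119.73735809326172, 60.040470123291016), 0.06321173906326294)
bar 3603 x 1.6286223839034886e-05 0.04078537855406722 -0.016212959197100307
t 13.98 slide [0.08 0.11 3.92] rot [-0.0028  0.0018 -0.0018]
```

View pics/w6.png

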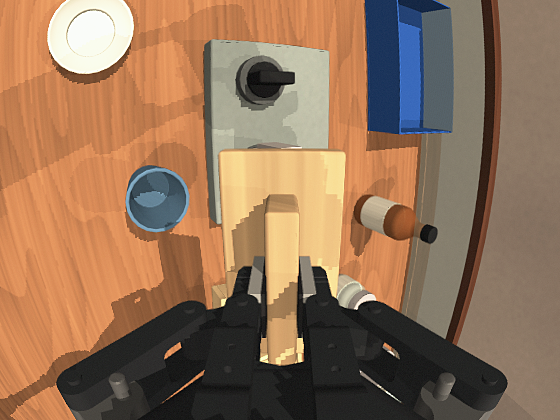

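View pics/s3.png

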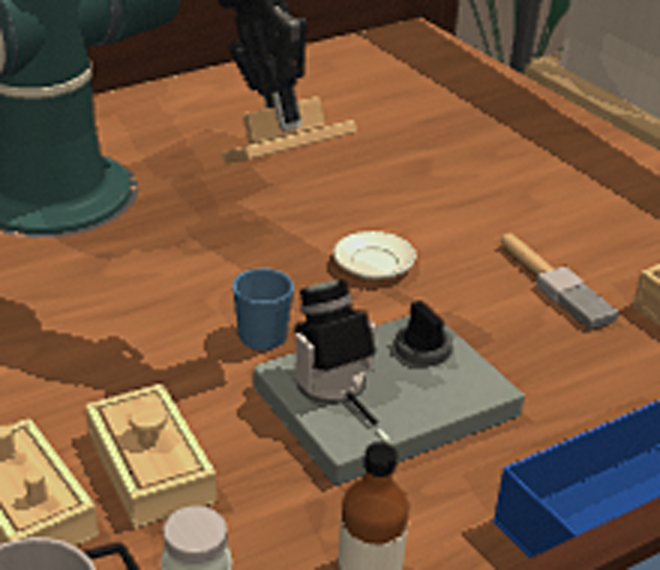

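In the tool frame the plate is square (slopes below 0.002), 0.8 mm off centre in x, with its underside 25.7 mm ahead of the TCP. The knob and pointer are still aimed. Moving in to 10 cm.

Call:
play_rows --slide '[[0,0.1,1.3],[0,0.1,2.6],[0,0.1,3.5],[0,0.1,3.9],[0,0.1,3.9],[0,0.1,3.9],[0,0.1,3.9],[0,0.1,3.9]]' --delta_rot '[[-0.003,0.002,-0.002],[-0.003,0.002,-0.002],[-0.003,0.002,-0.002],[-0.003,0.002,-0.002],[-0.003,0.002,-0.002],[-0.003,0.002,-0.002],[-0.003,0.002,-0.002],[-0.003,0.002,-0.002]]'

```text
time: 14.7
tool_pos: [0.4668, 0.0927, 0.2456]
tcp_rot: [1.953, 1.892, 0.51]
wrist_force: [0.2, -0.2, -0.9]
width: 0.155
```

```bash
python3 chk.py w7; python3 - <<'E'
from goal import *
np.set_printoptions(precision=4,suppress=True)
s=read_state();Rt=R.from_rotvec(s["tcp_rot"]).as_matrix();f=s["tool_pos"]+Rt@np.array([.0008,0,.0257])
d=f-L;print("face in lens frame: along",d@n,"level",d@tx,"updown",d@np.cross(n,tx),"normal err deg",np.degrees(np.arccos(-Rt[:,2]@n)),s["joint_vel"])
c=read_camera("scene");save(c,"s4.png",(200,100,420,290),3)
c=read_camera("top");save(c,"t4.png")
E
```

```text
[0.4668 0.0927 0.2456] [ 0.1798 -0.2381 -0.9363] 0.15488841823210153 [ 0.2394 -0.4634  2.3373 -0.1942  0.7673  0.377 ]
ori err [ 0.0022 -0.0007  0.0001]
plate 12115 z=0.0137 slopes 0.0011 0.0011 x [-0.0549  0.0602] y [-0.0294  0.0296] ((0.9318046569824219, 0.03197669982910156), (119.33208465576172, 60.13329315185547), 0.0286563653498888)
bar 3607 x 1.3216853938999296e-05 0.040854839551911735 -0.016209792588000246
t 14.75 slide [ 0.06 -0.1   0.11] rot [ 0.0022 -0.0008  0.0001]
face in lens frame: along 0.10108312603952968 level 0.0002358765336082534 updown -0.0010809914862236966 normal err deg 0.13672727995323974 [-0.0009 -0.0004  0.0028 -0.0017 -0.0032 -0.0006]
```

View pics/s4.png

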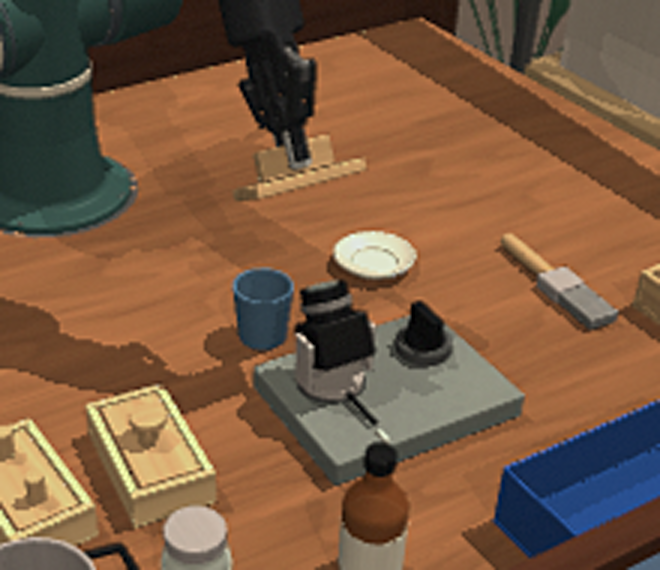

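View pics/t4.png

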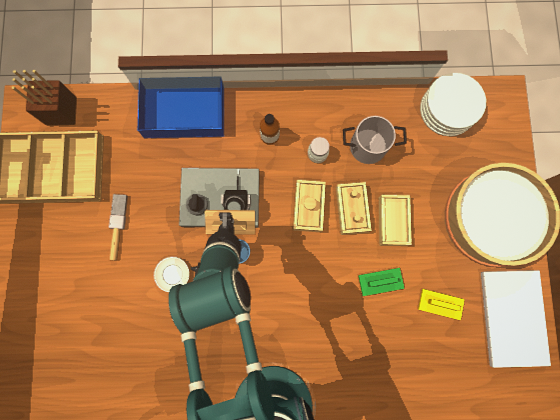

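Everything else is in place and the arm is at rest. The lid face is 101 mm from the glass, 1 mm off centre and 0.1° off square, so I'm handing in.

```bash
python3 -c "
from workcell import *
print(finish_job())"
```

```text
the job is handed in; nothing more can be done
None
```

The job is handed in. I turned the knob about 0.9 rad clockwise until the pointer met the mark. Then I lifted the pale wooden single-bar lid out of its mould, and the gripper is still holding it in front of the lens.

**Pointer:** an edge fit in the wrist camera, taken just before I let go of the knob, left about 0.005 rad of error. After release it still looked in line with the mark in the wrist and scene pictures. I did not repeat the fit.

**Lid:** these values come from the measured arm pose, the lid's position in the gripper and the fitted lens position:

| Check | Value |
|---|---|
| Distance of the underside from the glass | 101 mm |
| Off centre | about 1 mm |
| Off square to the lens | about 0.14° |
| Long side off level | about 0.04° |

The arm was at rest with the grip steady. The last pictures showed the other objects where they started. I handed in at about 15 s.

**Disagreements:** the top and wrist cameras differed by about 3 mm at the knob. I went with the wrist camera, and both grasps agreed with it. The network placed the mark and pointer tip off by up to about 14 mm, so I measured those from the image edges instead.

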